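# Lay the sauce and spice setting on a taqueria table

### The job

Lay this taco table. First put the flat wooden liner in the middle of the round slate that lies in front of (on the robot's side of) the steel taco rack, then stand the steel sauce cup centred on top of the liner; stand the salt shaker in the middle of the slate in front of the wooden serving board, and the pepper mill in the middle of the third slate, the one between the other two. Leave everything upright, and do not disturb the drinking glass.

Things in the scene. Friction and masses are not known exactly. Their poses are not given: they have to be found in the camera images.
- wood_liner: Loose flat round disc of pale wood, 68 mm across and 12 mm thick, lying on the table. Origin: centre of its underside; z up.
- sauce_cup: Loose small open cup of stainless steel, empty, 57 mm across at the foot, 60 mm at the rim, 40 mm high, wall 3 mm, mouth upward. Origin: centre of its underside; z up.
- salt_shaker: Loose upright round salt shaker: glass body 42 mm across up to 56 mm height, steel cap 44 mm across from 56 to 70 mm, narrowing to its top at 80 mm. Origin: centre of its underside; z up.
- pepper_mill: Loose upright round pepper mill of dark wood: body 50 mm across up to 55 mm height, narrower neck 38 mm across to 67 mm, head 40 to 48 mm across to 87 mm, small steel knob, top at 95 mm. Origin: centre of its underside; z up.
- slate_rack: Fixed dark slate disc, 90 mm across and 6 mm thick: the one in front of the taco rack, its centre about 105 mm from the rack's centre on the robot's side. Origin: centre of its underside (top 6 mm above it).
- slate_board: Fixed dark slate disc, the same as the others (90 mm across, 6 mm thick): the one in front of the serving board, its centre about 125 mm from the board's centre on the robot's side. Origin: centre of its underside.
- slate_mid: Fixed dark slate disc, the same as the others (90 mm across, 6 mm thick): the third one, between the other two (not exactly halfway). Origin: centre of its underside.
- taco_rack: Fixed rack of folded sheet steel with three V troughs side by side, 70 mm (x) by 194 mm (y) and 52 mm high, empty. Stands at the far left or the far right. Origin: centre of its underside; -x is its front, towards the robot.
- serving_board: Fixed brown wooden board, 110 mm (x) by 170 mm (y), 18 mm thick, with a stub handle reaching 142 mm from the origin along +y. Lies at the far right or the far left, opposite to the rack. Origin: centre of the underside of its blade; -x is its front, towards the robot.
- glass: Loose greenish drinking glass, 76 mm across the rim and 100 mm high, standing at one side (a brown bottle, 200 mm high, stands at the other). Not to be disturbed. Origin: centre of its underside.
Things that resemble listed ones, but are neither listed nor needed, are in the scene too. Leave any blue, green or yellow look-alike of the salt_shaker alone.

How it is judged (in metres and radians):
On the way, in this order (a step that is already met when the one before it is completed fails the run):
1. the liner lies on the slate in front of the taco rack, let go (horizontal distance between wood_liner and slate_rack below 0.012 m and z of wood_liner in the frame of slate_rack between 0.003 and 0.009 m and angle between wood_liner's own z axis and vertical below 0.12 rad and contact force between the fingers and wood_liner below 0.05 N and linear speed of wood_liner below 0.02 m/s), for 0.2 s.
2. the sauce cup stands on the liner, let go (all of step 1 and horizontal distance between sauce_cup and wood_liner below 0.01 m and z of sauce_cup in the frame of wood_liner between 0.009 and 0.015 m and angle between sauce_cup's own z axis and vertical below 0.12 rad and contact force between the fingers and sauce_cup below 0.05 N and linear speed of sauce_cup below 0.02 m/s), for 0.2 s.
At the end, for the whole second after the job is handed in: Liner on the slate by the taco rack within 12 mm of its centre, sauce cup on the liner within 10 mm, salt shaker on the slate by the board and pepper mill on the middle slate within 15 mm; all upright, released, at rest; the glass within 20 mm of its start (all of step 2 and horizontal distance between salt_shaker and slate_board below 0.015 m and z of salt_shaker in the frame of slate_board between 0.003 and 0.009 m and angle between each of salt_shaker, pepper_mill's own z axis and vertical below 0.12 rad and contact force between the fingers and salt_shaker below 0.05 N and linear speed of each of salt_shaker, pepper_mill below 0.02 m/s and horizontal distance between pepper_mill and slate_mid below 0.015 m and z of pepper_mill in the frame of slate_mid between 0.003 and 0.009 m and contact force between the fingers and pepper_mill below 0.05 N and distance of glass from where it was at the start of the episode below 0.02 m); the robot touches nothing.
It fails at once if the drinking glass is tipped or pushed away (angle between glass's own z axis and vertical above 0.35 rad or distance of glass from where it was at the start of the episode above 0.03 m).
It also fails if it takes over 112 s, if anything falls off the work surface, if the arm or the gripper's body presses on something with over 40 N, if the wrist force passes 120 N, or if a joint passes its speed limit or range.

### The arm

A 6-joint arm with a two-finger parallel gripper is mounted at the origin on the work surface. World frame = base frame: x ahead of the robot, y to its left, z up, the work surface at z = 0. Lengths are in m, angles in degrees, forces in N, time in s.
With the tool pointing down it reaches from about 0.3 to 0.875 m from the base axis. Payload 4.2 kg.
Tool frame: the origin (TCP) lies at the very end of the fingers, on their centre line; the grasp point (between the pads) lies 19 mm behind it (grasp_offset is the distance from the TCP to the grasp point, in m); z points along the fingers, x is the direction in which the jaws open and shut, and the axes are right-handed (so a half turn about z gives the same grasp; the last joint's range is limited). The gripper opens to 85 mm and grips with 20 to 120 N. Pads are 22 mm wide; open, the fingers measure 114 mm over their backs; the gripper's body (76 mm by 85 mm) begins 54 mm behind the grasp point. The pads swing forward as they close: fully open they stand 13 mm farther back than shut.
Start: joints at [71.963, 18.312, 89.639, -0, 72.044, -1.146], TCP at [0.167, 0.55, 0.231] pointing down, gripper open.
Joint ranges: [-177.97, 177.97], [-48.28, 115.42], [12.27, 149.76], [-77.06, 257.06], [2.81, 150.46], [-146.56, 146.56]. Speed limits (degrees/s): [147.25, 147.25, 180, 180, 180, 180].

### API

Orientations are given as a 3x3 rotation matrix whose columns are the frame's x, y, z axes.
In Python, from workcell import * gives the robot as it stands.
- The arm moves only by the shell command python3 -m inch 'ROWS'. ROWS is JSON, one flat list of numbers, 5 for each row, row after row: the shift along the tool's x, y, z in m, then the turn about the tool's z in degrees, then the finger opening in m, from 0 to 0.0854. In form: [tx, ty, tz, roll, gripper, tx, ty, tz, roll, gripper, ...]. A call has 1 to 20 rows; each row shifts and turns the pose as measured when the row begins, along the tool's axes as they then stand; what a row does not reach is not made up. A row lasts 1/10 s, in which the tool goes at most 50 mm and 8.59 degrees, less where a joint would pass 70% of its speed; a pose out of reach is approached as far as the arm can. A call with a gripper value outside its range is refused whole. The fingers move at their own pace and stop on an object; the grip force is fixed at half the most. Time passes only in rows, so rows that do not move let the fingers close. It gives the time, the measured TCP pose, the force and the opening at its end, in the units of the state.
- get_state(): the state, without advancing time (a new reading comes with each control period).
- snapshot(name): name is "side" or "top" or "wrist"; returns the picture (480x640x3 uint8, blue, green, red); there is no depth.
- camera_info(name): a dict with "mtx" (3x3 intrinsics, pixels), "rvec" (rotation vector, rad) and "tvec" (3), from world to camera coordinates, as OpenCV has them. Camera axes: x right, y down, z forward; pixel columns grow to the right and rows downward; lengths in m; the calibration is good to about 2 mm. The wrist camera is an equidistant fisheye: a pixel r from the principal point sees the ray r / f radians off the axis. A picture is of the moment at which its call begins: read the wrist's pose just before it. camera_info takes no time and is no camera call; for the wrist camera it gives the pose at the moment of the call.
- finish_job(): hands the job in, once; it reports no verdict.
The state is a dict: "t": time; "joint_pos": joint angles; "qd": joint speeds; "effort": joint torques, N m; "tool_pos": TCP position; "eef_rot": TCP orientation; "wrist_force": force on the tool from outside, world axes, zero at the start; "wrist_torque": the same for the moment, N m; "finger_gap": finger opening in m.
Only numpy, scipy, OpenCV 4.12 (cv2) and the standard library are available. Lean on these libraries where they do the work, as an engineer would, in place of code of your own. Each camera call takes 0.05 s, during which the arm holds its last target.

## Working session

There is one attempt and no reset: what is moved stays moved. The work goes in short steps, Python scripts to look and compute and a shell command to move; the robot and the scene stay as the last step left them, time stands still between calls to the robot, and variables do not carry over. Pictures are saved under pics/ and viewed, and the job is handed in when it is done.

```bash
ls; mkdir -p pics; python3 - <<'E'
from workcell import *
import cv2
s=get_state();print(s)
for n in("top","side","wrist"):
    im=snapshot(n);cv2.imwrite(f"pics/{n}0.png",im);print(n,camera_info(n))
E
```

```text
pics
{'t': 0.0, 'joint_pos': array([ 7.19650204e+01,  1.83510862e+01,  8.97076876e+01,  1.79184110e-03,
        7.20434521e+01, -1.14576555e+00]), 'qd': array([ 0.07307978, -0.02616249,  0.02902756, -0.05386977,  0.06937437,
       -0.00398709]), 'effort': array([ 5.89329320e-04, -4.15528357e+01, -2.34156060e+01,  3.93162077e-05,
        8.37392989e-03,  1.47014782e-05]), 'tool_pos': array([0.16688889, 0.54974179, 0.23047914]), 'eef_rot': array([[ 2.90530802e-01,  9.56865464e-01, -5.80665469e-04],
       [ 9.56863979e-01, -2.90531375e-01, -1.68730595e-03],
       [-1.78322633e-03, -6.54035197e-05, -9.99998408e-01]]), 'wrist_force': array([ 0.28530096,  0.74204866, -0.00745895]), 'wrist_torque': array([ 0.00151821, -0.03909077, -0.04587837]), 'finger_gap': 0.08520422551106986}
top {'mtx': array([[457.76556642,   0.        , 321.17655711],
       [  0.        , 457.76556642, 236.61594699],
       [  0.        ,   0.        ,   1.        ]]), 'rvec': array([ 2.21235721, -2.1775801 ,  0.09812229]), 'tvec': array([-0.02737162,  0.57255746,  1.00065771])}
side {'mtx': array([[479.07218711,   0.        , 315.5553328 ],
       [  0.        , 479.07218711, 238.54145272],
       [  0.        ,   0.        ,   1.        ]]), 'rvec': array([ 2.11060834, -0.80591573,  0.39512405]), 'tvec': array([-0.42416987,  0.25950022,  0.78076295])}
wrist {'mtx': array([[371.64829954,   0.        , 319.27143593],
       [  0.        , 371.64829954, 240.03100043],
       [  0.        ,   0.        ,   1.        ]]), 'rvec': array([-2.30273472, -1.70586837, -0.27859972]), 'tvec': array([-0.57445781, -0.03985517,  0.38167934])}
```

View pics/top0.png

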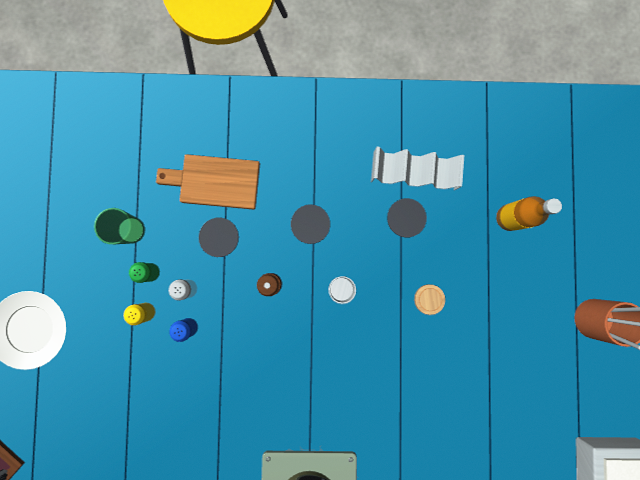

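View pics/side0.png

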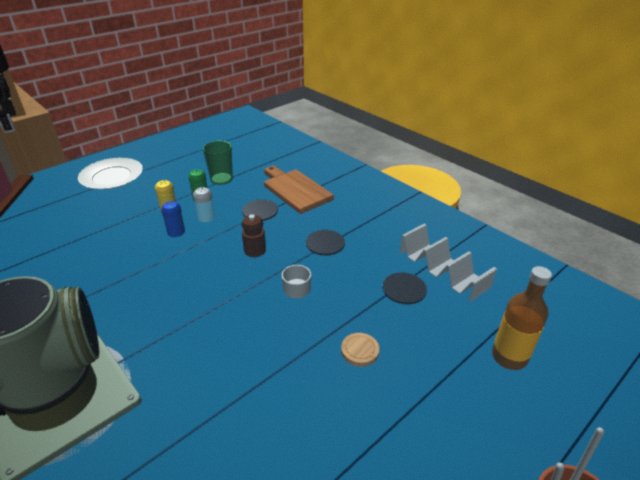

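View pics/wrist0.png

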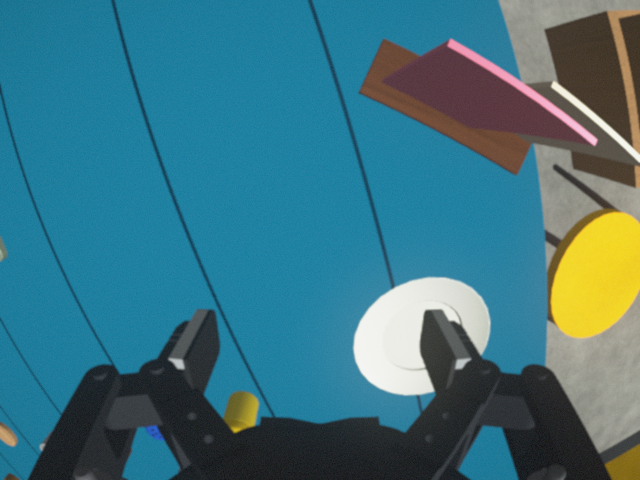

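The top view shows three slates: board (219,237), mid (310,224) and rack (406,218). The liner is at (430,299), the cup (342,290), the mill (268,285) and the salt shaker (180,289, silver cap, clear glass).

What could be mistaken:
- **Salt shaker:** green (139,272), yellow (133,315) and blue (180,330) shakers. I choose the silver one at (180,289).
- **Mill, cup and liner:** each is the only one of its kind. The plate at (28,330) is far too big to be the liner.

Next I'll measure positions and check close crops.

```bash
cat > h.py <<'E'
import cv2,numpy as np
from workcell import *
def cam(n):
    c=camera_info(n);R=cv2.Rodrigues(c["rvec"])[0];return c["mtx"],R,np.array(c["tvec"]).ravel()
def ray(n,uv):
    K,R,t=cam(n);d=R.T@np.linalg.solve(K,[uv[0],uv[1],1.]);return -R.T@t,d
def plane(n,uv,z):
    o,d=ray(n,uv);return o+d*(z-o[2])/d[2]
def proj(n,P):
    c=camera_info(n);return cv2.projectPoints(np.array(P,float).reshape(-1,1,3),c["rvec"],c["tvec"],c["mtx"],None)[0].reshape(-1,2)
def blob(n,im,mask,seed,z,rad=40):
    m=np.zeros_like(mask);cv2.circle(m,seed,rad,255,-1);m&=mask
    k,lab,st,ce=cv2.connectedComponentsWithStats(m)
    if k<2:return None
    i=1+np.argmin(np.linalg.norm(ce[1:]-seed,axis=1)-0.1*np.sqrt(st[1:,4]))
    i=1+np.argmax(st[1:,4])
    c=max(cv2.findContours((lab==i).astype(np.uint8),cv2.RETR_EXTERNAL,cv2.CHAIN_APPROX_NONE)[0],key=len)
    P=np.array([plane(n,p,z)[:2] for p in cv2.convexHull(c)[:,0]],np.float32)
    (x,y),r=cv2.minEnclosingCircle(P)
    return ce[i],st[i,4],(round(x,4),round(y,4)),round(2000*r,1)
E
python3 - <<'E'
from h import *
for n,S in (("top",dict(board=(219,237),mid=(310,224),rack=(406,218),liner=(430,299),cup=(342,290),mill=(268,285),salt=(180,289))),
            ("side",dict(board=(260,209),mid=(325,242),rack=(405,288),liner=(360,348),cup=(296,281),mill=(254,240),salt=(204,204)))):
    im=cv2.imread(f"pics/{n}0.png");h=cv2.cvtColor(im,cv2.COLOR_BGR2HSV)
    notblue=cv2.bitwise_not(cv2.inRange(h,(90,110,0),(112,255,255)))
    Z=dict(board=.006,mid=.006,rack=.006,liner=.012,cup=.04,mill=.09,salt=.07)
    for k,s in S.items(): print(n,k,blob(n,im,notblue,s,Z[k],33 if k in("salt","mill") else 30))
    t=[cv2.resize(im[s[1]-30:s[1]+30,s[0]-30:s[0]+30],(260,260),interpolation=cv2.INTER_CUBIC) for s in S.values()]
    t=t[:6] if n=="side" and 0 else t[3:]+t[:2]
    cv2.imwrite(f"pics/{n}crop.png",np.vstack([np.hstack(t[:3]),np.hstack(t[3:6])]))
print(plane("top",(319,470),0))
E
```

```text
top board (array([218.13606557, 236.90901639]), np.int32(1220), (0.5697, 0.2135), 89.6)
top mid (array([309.99081036, 223.77944862]), np.int32(1197), (0.6031, 0.0072), 89.1)
top rack (array([406.48296422, 217.49659284]), np.int32(1174), (0.6208, -0.212), 89.2)
top liner (array([429.23947368, 299.11842105]), np.int32(760), (0.4368, -0.2623), 71.0)
top cup (array([341.83251232, 289.59277504]), np.int32(609), (0.4569, -0.0644), 60.8)
top mill (array([268.66445916, 284.15231788]), np.int32(453), (0.4677, 0.089), 51.3)
top salt (array([179.37801609, 289.39678284]), np.int32(373), (0.4532, 0.2777), 47.1)
side board (array([256.73926702, 217.12251309]), np.int32(955), (0.5424, 0.1813), 166.6)
side mid (array([324.84882108, 241.81692094]), np.int32(721), (0.602, 0.0055), 89.2)
side rack (array([404.25841584, 287.72673267]), np.int32(1010), (0.6206, -0.214), 90.1)
side liner (array([359.79832714, 348.90334572]), np.int32(1076), (0.4358, -0.2668), 76.8)
side cup (array([296.12380952, 280.4202381 ]), np.int32(840), (0.4473, -0.0792), 98.0)
side mill (array([254.18508026, 230.23701605]), np.int32(1059), (0.4469, 0.0523), 170.8)
side salt (array([199.53786408, 187.77281553]), np.int32(515), (0.4658, 0.3067), 150.4)
[ 0.06053189 -0.02168169  0.        ]
```

View pics/topcrop.png

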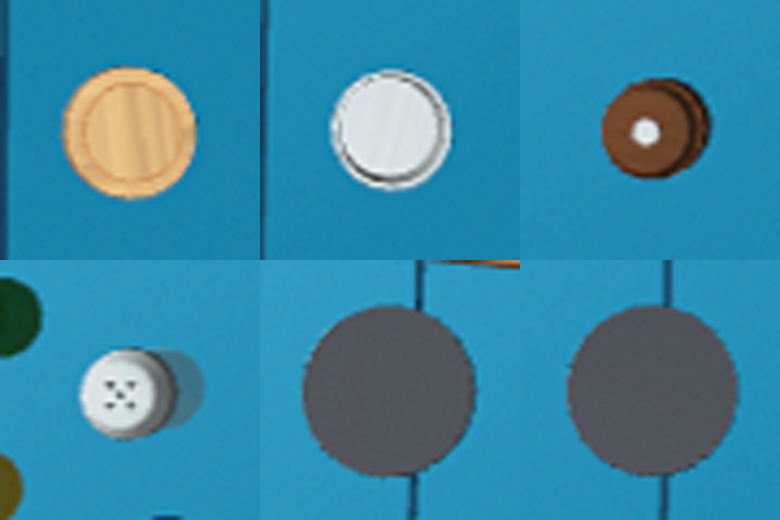

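View pics/sidecrop.png

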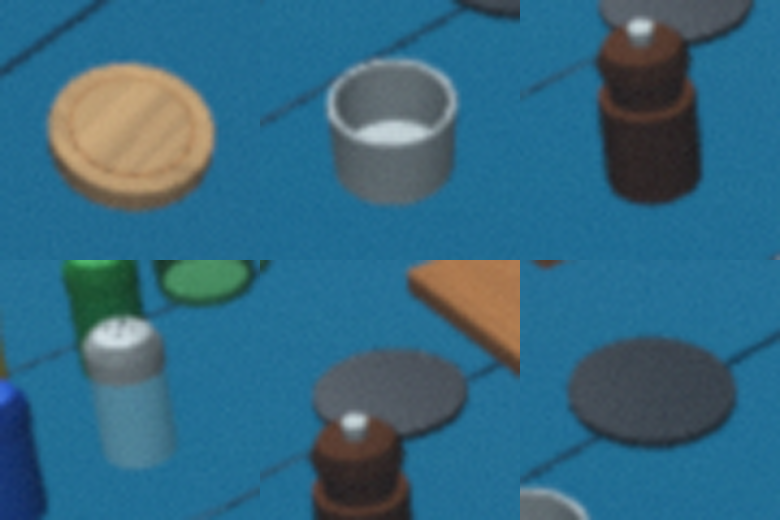

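The crops confirm the silver-capped glass shaker (salt), the mill with its steel knob, the cup and the liner, and all three slates are clear. Next I'll get the mill and salt positions from their top centres and measure the neighbours. At the same time I'll roll the tool 73° so its axes line up with the world.

```bash
python3 - <<'E'
from h import *
print("mill",plane("top",(266.8,285.2),.095),"salt",plane("top",(177.9,290.2),.08))
for k,s,z in(("green",(137,272),.08),("yellow",(130,315),.08),("blue",(177,331),.08),("glass",(112,226),.1)):print(k,plane("top",s,z))
print("topcam",ray("top",(0,0))[0])
# side check of feet: project top estimates
for nm,P in(("mill",(.4655,.092,.095)),("salt",(.451,.28,.08)),("liner",(.436,-.2636,.012)),("cup",(.457,-.0644,.04)),("board",(.57,.2135,.006))):print(nm,proj("side",P))
E
python3 -m inch '[0,0,0,8.1,0.0854,0,0,0,8.1,0.0854,0,0,0,8.1,0.0854,0,0,0,8.1,0.0854,0,0,0,8.1,0.0854,0,0,0,8.1,0.0854,0,0,0,8.1,0.0854,0,0,0,8.1,0.0854,0,0,0,8.1,0.0854,0,0,0,0,0.0854]'
```

```text
mill [0.4661669  0.09289191 0.095     ] salt [0.45266334 0.27768245 0.08      ]
green [0.48893823 0.36327901 0.08      ]
yellow [0.40055331 0.37377558 0.08      ]
blue [0.36923179 0.27644684 0.08      ]
glass [0.58196703 0.41035063 0.1       ]
topcam [5.01368530e-01 8.95101222e-04 1.03851620e+00]
mill [[250.66741726 216.2587407 ]]
salt [[199.62446743 189.74955902]]
liner [[358.82280866 347.26229828]]
cup [[295.30558153 273.89687009]]
board [[259.2223982  208.58478901]]
t: 1.15
tool_pos: [0.1663, 0.5477, 0.2267]
eef_rot: [[0.999, -0.048, -0.003], [-0.048, -0.999, -0.009], [-0.003, 0.01, -1.0]]
wrist_force: [-0.1, 0.2, -0.0]
finger_gap: 0.0851
```

```bash
python3 -m inch '[0.04,0.03,0,-2.7,0.0854,0.04,0.04,0,0,0.0854,0.04,0.04,0,0,0.0854,0.04,0.04,0,0,0.0854,0.04,0.04,0,0,0.0854,0.04,0.04,0,0,0.0854,0.03,0.04,0,0,0.0854,0,0.045,0,0,0.0854,0,0.045,0,0,0.0854,0,0.045,0,0,0.0854,0,0.045,0,0,0.0854,0,0.045,0,0,0.0854,0,0.045,0,0,0.0854,0,0.045,0,0,0.0854,0,0.045,0,0,0.0854,0,0.045,0,0,0.0854,0,0,0,0,0.0854]'
```

```text
t: 2.85
tool_pos: [0.4405, -0.1231, 0.229]
eef_rot: [[0.998, 0.066, 0.001], [0.066, -0.998, -0.01], [0.001, 0.01, -1.0]]
wrist_force: [-0.6, 0.9, 0.0]
finger_gap: 0.0853
```

```bash
python3 -m inch '[0,0.035,0.02,3.8,0.0854,0,0.035,0.03,0,0.0854,0,0.035,0.03,0,0.0854,0,0.03,0.03,0,0.0854,0,0,0,0,0.0854]'; python3 - <<'E'
from h import *
im=snapshot("wrist");cv2.imwrite("pics/w1.png",im);print(get_state()["tool_pos"])
E
```

```text
t: 3.35
tool_pos: [0.4455, -0.2626, 0.1182]
eef_rot: [[1.0, 0.011, 0.008], [0.011, -1.0, -0.009], [0.008, 0.009, -1.0]]
wrist_force: [-0.0, 0.6, 0.4]
finger_gap: 0.0853
[ 0.4462415  -0.26167462  0.11988133]
```

View pics/w1.png

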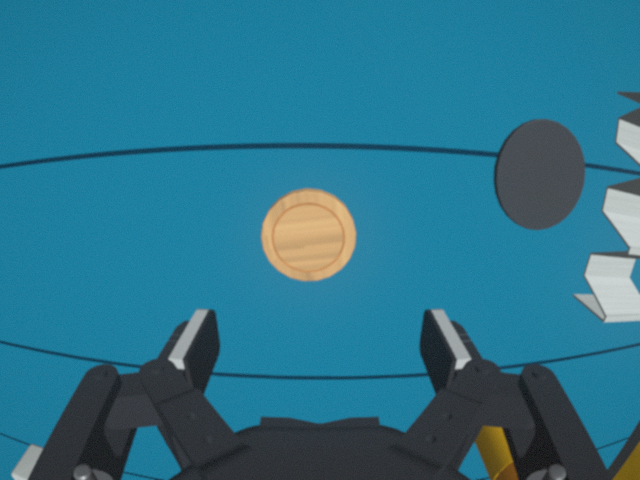

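The liner is in the wrist view at (309,235) and the rack slate at (541,174). I'll measure both through the fisheye.

```bash
cat >> h.py <<'E'
def wplane(ci,uv,z):
    K=ci["mtx"];p=np.array(uv,float).reshape(-1,1,2)
    n=cv2.fisheye.undistortPoints(p,K,np.zeros(4)).reshape(-1,2)
    R=cv2.Rodrigues(ci["rvec"])[0];t=np.array(ci["tvec"]).ravel();o=-R.T@t
    D=np.c_[n,np.ones(len(n))]@R
    return o+D*((z-o[2])/D[:,2])[:,None]
def wblob(im,ci,seed,z,rad,mask=None):
    h=cv2.cvtColor(im,cv2.COLOR_BGR2HSV)
    if mask is None: mask=cv2.bitwise_not(cv2.inRange(h,(90,110,0),(112,255,255)))
    m=np.zeros_like(mask);cv2.circle(m,seed,rad,255,-1);m&=mask
    c=max(cv2.findContours(m,cv2.RETR_EXTERNAL,cv2.CHAIN_APPROX_NONE)[0],key=cv2.contourArea)
    P=wplane(ci,cv2.convexHull(c)[:,0],z)[:,:2].astype(np.float32)
    (x,y),r=cv2.minEnclosingCircle(P);return round(x,4),round(y,4),round(2000*r,1)
E
python3 - <<'E'
from h import *
im=cv2.imread("pics/w1.png");ci=camera_info("wrist")
print(wblob(im,ci,(309,235),.012,60),wblob(im,ci,(541,174),.006,62))
E
```

```text
(0.4384, -0.2617, 71.4) (0.6223, -0.2106, 91.8)
```

```bash
python3 -m inch '[-0.004,0,0.03,0.6,0.0854,-0.004,0,0.03,0,0.0854,0,0,0.025,0,0.0854,0,0,0,0,0.0854]'
```

```text
t: 3.8
tool_pos: [0.4432, -0.2595, 0.0374]
eef_rot: [[1.0, 0.01, 0.018], [0.01, -1.0, -0.012], [0.018, 0.013, -1.0]]
wrist_force: [-0.6, 0.5, 0.5]
finger_gap: 0.0851
```

```bash
python3 -m inch '[-0.004,0.002,0.012,0.6,0.0854,-0.002,0.001,0.012,0,0.0854,0,0,0.01,0,0.0854,0,0,0,0,0.0854]'
```

```text
t: 4.2
tool_pos: [0.4423, -0.2618, 0.0076]
eef_rot: [[1.0, 0.006, 0.026], [0.007, -1.0, -0.016], [0.026, 0.017, -1.0]]
wrist_force: [-0.2, 0.2, 0.2]
finger_gap: 0.0855
```

```bash
python3 -m inch '[-0.005,0.001,0.007,0.3,0.0854,0,0,0.005,0,0.0854,0,0,0,0,0.0854]'; python3 - <<'E'
from h import *
im=snapshot("wrist");cv2.imwrite("pics/w2.png",im);s=get_state();print(s["tool_pos"],s["eef_rot"],s["wrist_force"])
E
```

```text
t: 4.5
tool_pos: [0.4386, -0.2634, -0.0039]
eef_rot: [[1.0, 0.001, 0.029], [0.002, -1.0, -0.018], [0.029, 0.018, -0.999]]
wrist_force: [0.2, 0.0, 0.8]
finger_gap: 0.0855
[ 0.43857534 -0.26345059 -0.00375815] [[ 0.9995728   0.00142043  0.02919241]
 [ 0.0019481  -0.99983509 -0.0180552 ]
 [ 0.02916195  0.01810435 -0.99941073]] [-0.55286715  0.82824385  0.18300976]
```

View pics/w2.png

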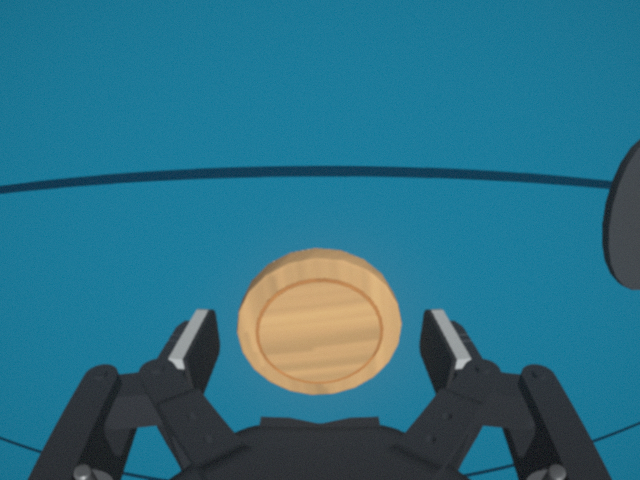

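```bash
python3 - <<'E'
from h import *
ci=camera_info("wrist")
print(wplane(ci,[(320,331),(208,312),(432,312),(170,360),(470,360)],.012)); im=cv2.imread("pics/w2.png")
print(wblob(im,ci,(320,321),.006,95))
E
```

```text
[[ 0.43721882 -0.2615539   0.012     ]
 [ 0.39237015 -0.25286201  0.012     ]
 [ 0.48301416 -0.254346    0.012     ]
 [ 0.37045257 -0.27881554  0.012     ]
 [ 0.50624345 -0.28188665  0.012     ]]
(0.4367, -0.2654, 75.7)
```

```bash
python3 -m inch '[0,0,0,0,0.06,0,0,0,0,0.06,0,0,0,0,0.06,0,0,0,0,0.06,0,0,0,0,0.06]'
```

```text
t: 5.05
tool_pos: [0.439, -0.2639, -0.0022]
eef_rot: [[1.0, 0.001, 0.03], [0.002, -1.0, -0.019], [0.03, 0.019, -0.999]]
wrist_force: [1.0, -0.1, -0.9]
finger_gap: 0.0647
```

```bash
python3 -m inch '[0,0,0,0,0.06,0,0,0,0,0.06]'; python3 - <<'E'
from h import *
im=snapshot("wrist");cv2.imwrite("pics/w3.png",im);s=get_state();print(s["tool_pos"],s["finger_gap"],s["wrist_force"])
E
```

```text
t: 5.25
tool_pos: [0.439, -0.2639, -0.0024]
eef_rot: [[1.0, 0.001, 0.03], [0.002, -1.0, -0.019], [0.03, 0.019, -0.999]]
wrist_force: [1.0, 0.1, -0.6]
finger_gap: 0.065
[ 0.43895232 -0.26386587 -0.00240805] 0.06543129549756577 [ 0.6782638   0.01827723 -0.79954476]
```

View pics/w3.png

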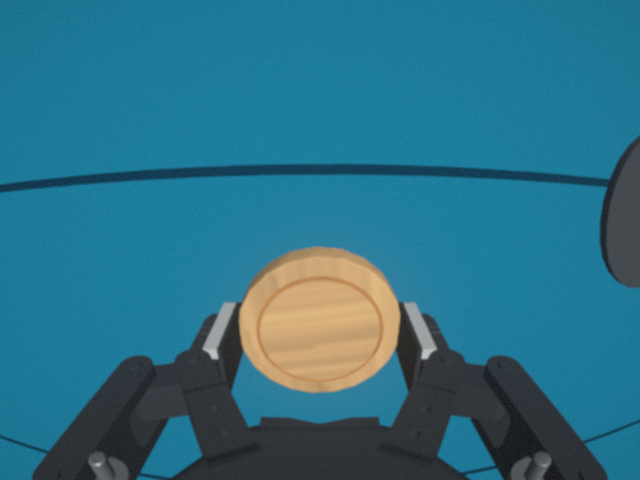

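The pads now sit on the liner's left and right edges, at (238,325) and (402,325). I'll lift it.

```bash
python3 -m inch '[0,0,-0.012,0,0.06,0,0,-0.015,0,0.06,0,0,-0.015,0,0.06,0,0,-0.015,0,0.06,0,0,-0.015,0,0.06,0,0,-0.015,0,0.06,0,0,0,0,0.06]'; python3 - <<'E'
from h import *
im=snapshot("wrist");cv2.imwrite("pics/w4.png",im);s=get_state();print(s["tool_pos"],s["finger_gap"],s["wrist_force"])
E
```

```text
t: 6.0
tool_pos: [0.4363, -0.2622, 0.0918]
eef_rot: [[1.0, 0.001, 0.031], [0.002, -1.0, -0.019], [0.031, 0.019, -0.999]]
wrist_force: [-0.1, -0.7, -0.2]
finger_gap: 0.0654
[ 0.43569973 -0.26182585  0.09078992] 0.06531098579905727 [ 0.97353807  0.23667444 -0.92566731]
```

View pics/w4.png

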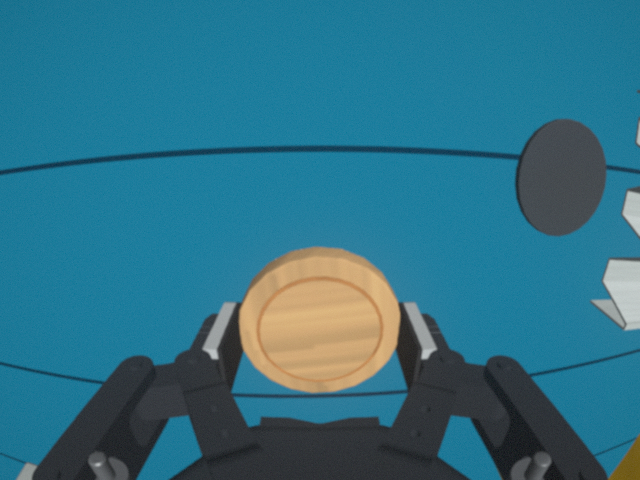

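```bash
python3 -m inch '[0.015,-0.004,0,0,0.06,0.03,-0.008,0,0,0.06,0.03,-0.008,0,0,0.06,0.03,-0.008,0,0,0.06,0.03,-0.008,0,0,0.06,0.025,-0.008,0,0,0.06,0.015,-0.004,0,0,0.06,0,0,0,0,0.06]'
```

```text
t: 6.85
tool_pos: [0.6207, -0.2068, 0.087]
eef_rot: [[1.0, 0.0, 0.023], [0.0, -1.0, -0.013], [0.023, 0.013, -1.0]]
wrist_force: [-0.7, 0.3, -0.4]
finger_gap: 0.0655
```

```bash
python3 -m inch '[0,0.004,0.015,0,0.06,0,0.002,0.015,0,0.06,0,0,0.015,0,0.06,0,0,0.012,0,0.06,0,0,0.008,0,0.06,0,0,0,0,0.06]'; python3 - <<'E'
from h import *
im=snapshot("wrist");cv2.imwrite("pics/w5.png",im);s=get_state();print(s["tool_pos"],s["finger_gap"],s["wrist_force"])
E
```

```text
t: 7.45
tool_pos: [0.6163, -0.2139, 0.0121]
eef_rot: [[1.0, -0.001, 0.012], [-0.001, -1.0, -0.01], [0.012, 0.01, -1.0]]
wrist_force: [-0.5, -1.3, -0.6]
finger_gap: 0.0654
[ 0.61668441 -0.21401469  0.0127952 ] 0.06526919594846013 [-0.12912543 -0.09051168 -0.97783905]
```

View pics/w5.png

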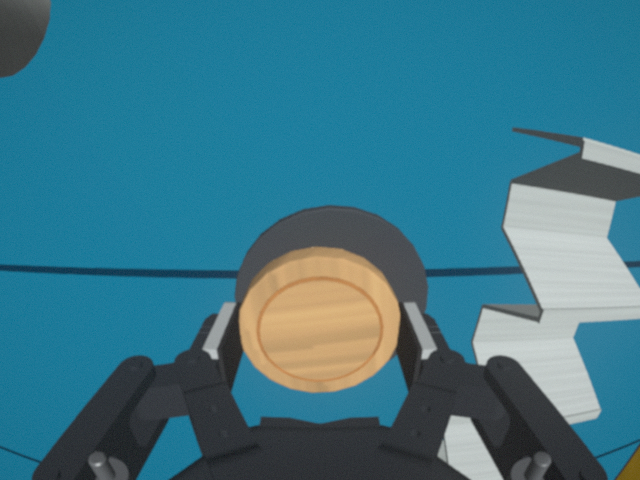

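The slate shows behind the liner, about 12 px to its right, which matches the 5 mm x error in the pose. I'll correct that and set it down.

```bash
python3 -m inch '[0.004,0,0.001,0,0.06,0.002,0,0.004,0,0.06,0,0,0.003,0,0.06,0,0,0,0,0.06]'
```

```text
t: 7.9
tool_pos: [0.6249, -0.2148, 0.0066]
eef_rot: [[1.0, -0.001, 0.017], [-0.001, -1.0, -0.012], [0.017, 0.012, -1.0]]
wrist_force: [1.1, -0.1, -0.7]
finger_gap: 0.0652
```

```bash
python3 -m inch '[-0.003,-0.001,0,0,0.06,0,0,0.003,0,0.06,0,0,0,0,0.06]'; python3 - <<'E'
from h import *
im=snapshot("wrist");cv2.imwrite("pics/w6.png",im);s=get_state();print(s["tool_pos"],s["finger_gap"],s["wrist_force"])
ci=camera_info("wrist")
h=cv2.cvtColor(im,cv2.COLOR_BGR2HSV)
g=cv2.inRange(h,(0,0,0),(180,70,110)); print(wplane(ci,[(320,331)],.018))
E
```

```text
t: 8.2
tool_pos: [0.622, -0.2137, 0.0038]
eef_rot: [[1.0, -0.001, 0.018], [-0.001, -1.0, -0.013], [0.018, 0.013, -1.0]]
wrist_force: [-0.3, -0.1, -0.3]
finger_gap: 0.0656
[ 0.62207572 -0.21375237  0.00406081] 0.0653587927234992 [-0.23588758 -0.53380914 -1.09115306]
[[ 0.6209207  -0.21316003  0.018     ]]
```

View pics/w6.png

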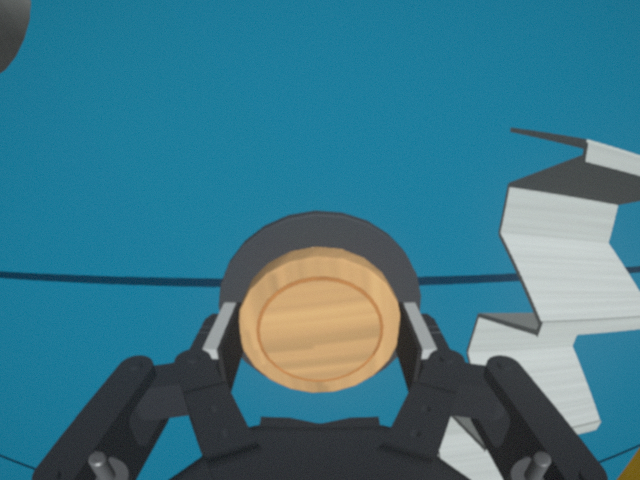

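```bash
python3 -m inch '[0,0,0,0,0.0854,0,0,0,0,0.0854,0,0,0,0,0.0854,0,0,0,0,0.0854,0,0,-0.01,0,0.0854,0,0,-0.02,0,0.0854,0,0,-0.03,0,0.0854,0,0,-0.03,0,0.0854,0,0,-0.03,0,0.0854,0,0,0,0,0.0854]'; python3 - <<'E'
from h import *
im=snapshot("wrist");cv2.imwrite("pics/w7.png",im);s=get_state();print(s["tool_pos"])
t=snapshot("top");cv2.imwrite("pics/t7.png",t)
h=cv2.cvtColor(t,cv2.COLOR_BGR2HSV);w=cv2.inRange(h,(5,60,90),(25,255,255))
print(blob("top",t,w,(407,217),.018,28)); 
nb=cv2.bitwise_not(cv2.inRange(h,(90,110,0),(112,255,255)))
print(blob("top",t,nb,(407,217),.006,28))
E
```

```text
t: 9.25
tool_pos: [0.6202, -0.2123, 0.1317]
eef_rot: [[1.0, -0.001, 0.02], [-0.001, -1.0, -0.013], [0.02, 0.013, -1.0]]
wrist_force: [1.7, -0.7, 0.7]
finger_gap: 0.0851
[ 0.61896775 -0.21194752  0.12951113]
(array([404.62983425, 216.39410681]), np.int32(543), (0.6207, -0.2122), 68.4)
(array([412.17698091, 218.18854829]), np.int32(1729), (0.6201, -0.2282), 122.3)
```

View pics/t7.png

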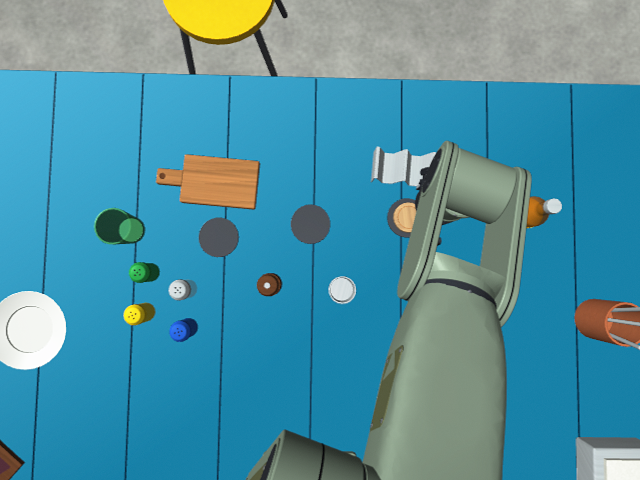

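View pics/w7.png

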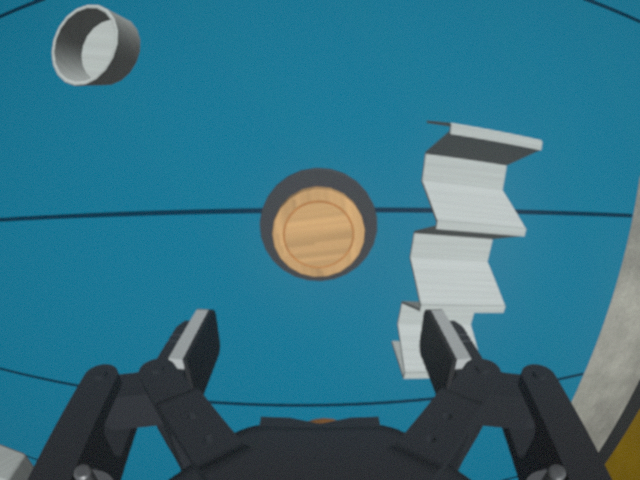

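```bash
python3 - <<'E'
from h import *
im=cv2.imread("pics/w7.png");ci=camera_info("wrist");h=cv2.cvtColor(im,cv2.COLOR_BGR2HSV)
w=cv2.inRange(h,(5,60,90),(25,255,255))
print("liner",wblob(im,ci,(319,230),.018,60,w),"slate",wblob(im,ci,(319,224),.006,64),wplane(ci,[(318.5,232)],.018))
m=wblob(im,ci,(88,45),.04,48);print("cup",m, wplane(ci,[(82,46)],.04))
E
```

```text
liner (0.6174, -0.2096, 68.7) slate (0.6172, -0.2084, 88.3) [[ 0.61735793 -0.20885752  0.018     ]]
cup (0.4626, -0.0675, 76.6) [[ 0.45511764 -0.06516285  0.04      ]]
```

The liner is centred on the slate to about 1 mm. Now the cup.

```bash
python3 -m inch '[-0.015,-0.012,0,0,0.0854,-0.03,-0.027,0,0,0.0854,-0.03,-0.027,0,0,0.0854,-0.03,-0.027,0,0,0.0854,-0.03,-0.027,0,0,0.0854,-0.015,-0.015,0.01,0,0.0854,0,0,0.01,0,0.0854,0,0,0,0,0.0854]'; python3 - <<'E'
from h import *
im=snapshot("wrist");cv2.imwrite("pics/w8.png",im);s=get_state();print(s["tool_pos"])
E
```

```text
t: 10.15
tool_pos: [0.4553, -0.0714, 0.0942]
eef_rot: [[1.0, -0.002, -0.006], [-0.002, -1.0, -0.007], [-0.006, 0.007, -1.0]]
wrist_force: [0.5, -0.1, 0.1]
finger_gap: 0.0856
[ 0.45574283 -0.07155547  0.09462023]
```

View pics/w8.png

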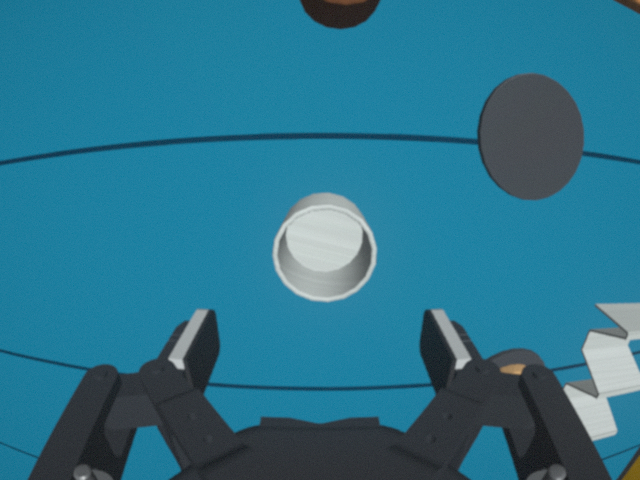

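```bash
python3 - <<'E'
from h import *
im=cv2.imread("pics/w8.png");ci=camera_info("wrist")
print(wplane(ci,[(325,253),(274,252),(376,252),(325,300),(325,205)],.04),wblob(im,ci,(531,136),.006,68))
E
```

```text
[[ 0.45747045 -0.06330416  0.04      ]
 [ 0.4283946  -0.0626965   0.04      ]
 [ 0.48661213 -0.06278793  0.04      ]
 [ 0.45753782 -0.09354593  0.04      ]
 [ 0.45744243 -0.03533018  0.04      ]] (0.6025, 0.0069, 91.0)
```

```bash
python3 -m inch '[0,-0.006,0.015,0,0.0854,0,-0.001,0.015,0,0.0854,0,0,0.015,0,0.0854,0,0,0.01,0,0.0854,0,0,0,0,0.0854]'
```

```text
t: 10.7
tool_pos: [0.463, -0.0689, 0.0379]
eef_rot: [[1.0, -0.006, 0.001], [-0.006, -1.0, -0.008], [0.001, 0.008, -1.0]]
wrist_force: [-0.5, -0.3, -0.2]
finger_gap: 0.0854
```

```bash
python3 -m inch '[-0.005,-0.004,0.006,0,0.0854,-0.002,-0.001,0.01,0,0.0854,-0.001,0,0.01,0,0.0854,0,0,0.004,0,0.0854,0,0,0,0,0.0854]'
```

```text
t: 11.2
tool_pos: [0.4561, -0.0646, 0.0063]
eef_rot: [[1.0, -0.007, 0.003], [-0.007, -1.0, -0.009], [0.003, 0.009, -1.0]]
wrist_force: [0.1, 0.2, 0.2]
finger_gap: 0.0854
```

```bash
python3 -m inch '[0,0,0,0,0.05,0,0,0,0,0.05,0,0,0,0,0.05,0,0,0,0,0.05,0,0,0,0,0.05,0,0,0,0,0.05]';  python3 - <<'E'
from h import *
im=snapshot("wrist");cv2.imwrite("pics/w9.png",im);s=get_state();print(s["tool_pos"],s["finger_gap"])
E
python3 -m inch '[0,0,-0.01,0,0.05,0,0,-0.015,0,0.05,0,0,-0.02,0,0.05,0,0,-0.02,0,0.05,0,0,-0.015,0,0.05,0,0,0,0,0.05]'; python3 - <<'E'
from h import *
im=snapshot("wrist");cv2.imwrite("pics/w10.png",im);s=get_state();print(s["tool_pos"],s["finger_gap"])
ci=camera_info("wrist"); 
E
```

```text
t: 11.8
tool_pos: [0.4573, -0.0647, 0.0074]
eef_rot: [[1.0, -0.007, 0.007], [-0.007, -1.0, -0.009], [0.007, 0.009, -1.0]]
wrist_force: [-0.0, 0.0, -1.4]
finger_gap: 0.0569
[ 0.45729764 -0.06468591  0.00736434] 0.05695820723956345
t: 12.45
tool_pos: [0.4564, -0.0638, 0.0925]
eef_rot: [[1.0, -0.007, 0.006], [-0.007, -1.0, -0.009], [0.006, 0.009, -1.0]]
wrist_force: [-0.2, -0.7, -1.1]
finger_gap: 0.0572
[ 0.45574205 -0.06374257  0.09156426] 0.05706551107175728
```

View pics/w10.png

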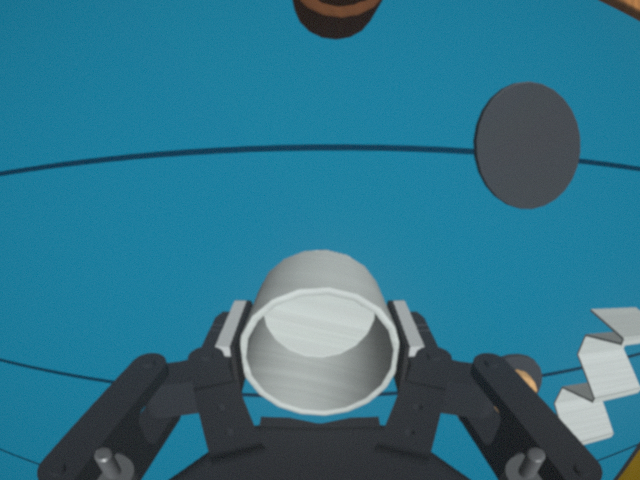

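The cup is held upright. I'll carry it to the liner.

```bash
python3 -m inch '[0.015,0.014,0,0,0.05,0.03,0.027,0,0,0.05,0.03,0.027,0,0,0.05,0.03,0.027,0,0,0.05,0.03,0.027,0,0,0.05,0.02,0.018,0,0,0.05,0.008,0.008,0,0,0.05,0,0,0,0,0.05]'
```

```text
t: 13.3
tool_pos: [0.6171, -0.2169, 0.0828]
eef_rot: [[1.0, -0.006, -0.012], [-0.006, -1.0, -0.004], [-0.012, 0.004, -1.0]]
wrist_force: [0.1, 1.0, -0.9]
finger_gap: 0.0574
```

```bash
python3 -m inch '[0.004,-0.003,0.012,0,0.05,0.002,-0.001,0.012,0,0.05,0,0,0.012,0,0.05,0,0,0.006,0,0.05,0,0,0,0,0.05]';  python3 - <<'E'
from h import *
im=snapshot("wrist");cv2.imwrite("pics/w11.png",im);s=get_state();print(s["tool_pos"],s["finger_gap"])
ci=camera_info("wrist"); print(wplane(ci,[(320,348)],s["tool_pos"][2]+.0326))
E
```

```text
t: 13.8
tool_pos: [0.6184, -0.2091, 0.0335]
eef_rot: [[1.0, -0.004, -0.021], [-0.004, -1.0, -0.0], [-0.021, 0.0, -1.0]]
wrist_force: [0.3, 0.3, -0.9]
finger_gap: 0.0572
[ 0.61854334 -0.20914488  0.03395958] 0.05722492838880041
[[ 0.61830975 -0.20406341  0.06655958]]
```

View pics/w11.png

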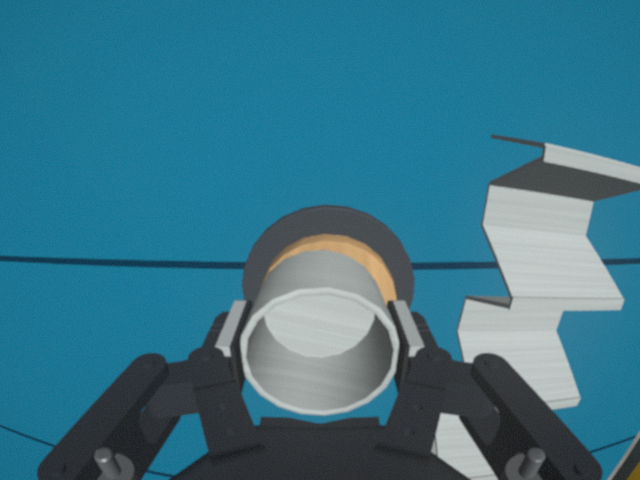

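```bash
python3 - <<'E'
from h import *
ci=camera_info("wrist");z=get_state()["tool_pos"][2]
print("rim",wplane(ci,[(320,289),(320,414),(241,350),(399,350)],z+.0326))
print("foot far",wplane(ci,[(320,250)],z-.0074)); print("liner far",wplane(ci,[(329,235)],.018)); print("slate",wplane(ci,[(329,206)],.006),wplane(ci,[(243,275),(413,275)],.006))
E
```

```text
rim [[ 0.61841962 -0.18023658  0.06655958]
 [ 0.61815859 -0.2381614   0.06655958]
 [ 0.58922383 -0.20598264  0.06655958]
 [ 0.64708314 -0.20543159  0.06655958]]
foot far [[ 0.61763239 -0.18130224  0.02655958]]
liner far [[ 0.621525   -0.17728201  0.018     ]]
slate [[ 0.62154791 -0.16679103  0.006     ]] [[ 0.57765472 -0.20274636  0.006     ]
 [ 0.66466264 -0.20253118  0.006     ]]
```

```bash
python3 -m inch '[0.003,0.002,0.001,0,0.05,0,0,0.003,0,0.05,0,0,0,0,0.05]'
```

```text
t: 14.15
tool_pos: [0.6225, -0.2115, 0.0309]
eef_rot: [[1.0, -0.004, -0.018], [-0.004, -1.0, -0.001], [-0.018, 0.001, -1.0]]
wrist_force: [-0.4, 0.2, -1.5]
finger_gap: 0.0573
```

```bash
python3 -m inch '[-0.001,0,0.004,0,0.05,0,0,0.001,0,0.05,0,0,0,0,0.05]'
```

```text
t: 14.45
tool_pos: [0.6217, -0.2119, 0.0264]
eef_rot: [[1.0, -0.004, -0.016], [-0.005, -1.0, -0.002], [-0.016, 0.002, -1.0]]
wrist_force: [-0.3, -0.3, -1.6]
finger_gap: 0.0573
```

```bash
python3 -m inch '[0,0,0.001,0,0.05,0,0,0,0,0.05]'; python3 -m inch '[0,0,0,0,0.0854,0,0,0,0,0.0854,0,0,0,0,0.0854,0,0,0,0,0.0854,0,0,-0.01,0,0.0854,0,0,-0.02,0,0.0854,0,0,-0.03,0,0.0854,0,0,-0.03,0,0.0854,0,0,0,0,0.0854]';  python3 - <<'E'
from h import *
im=snapshot("wrist");cv2.imwrite("pics/w12.png",im);s=get_state();print(s["tool_pos"],s["finger_gap"])
E
```

```text
t: 14.65
tool_pos: [0.6218, -0.2119, 0.0257]
eef_rot: [[1.0, -0.005, -0.016], [-0.005, -1.0, -0.002], [-0.016, 0.002, -1.0]]
wrist_force: [-0.8, 0.6, -0.9]
finger_gap: 0.0574
t: 15.55
tool_pos: [0.6237, -0.2118, 0.1212]
eef_rot: [[1.0, -0.004, -0.015], [-0.004, -1.0, -0.002], [-0.015, 0.002, -1.0]]
wrist_force: [0.6, -1.0, 1.0]
finger_gap: 0.0853
[ 0.62252648 -0.2114211   0.11898006] 0.08557240488232909
```

View pics/w12.png

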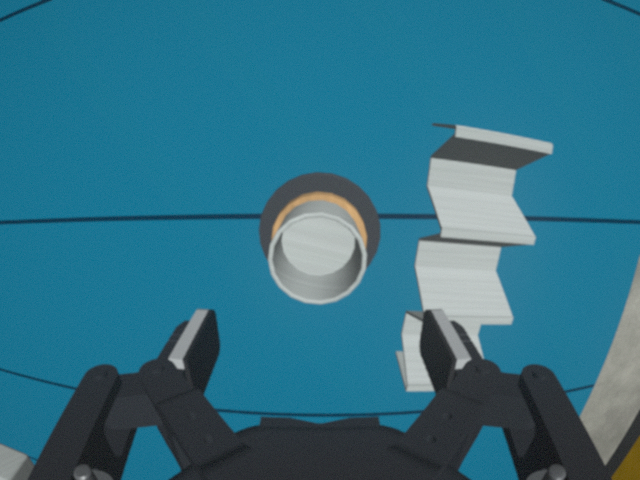

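```bash
python3 - <<'E'
from h import *
ci=camera_info("wrist")
print("rim",wplane(ci,[(318,212),(318,304),(268,258),(367,258)],.058))
print("liner far",wplane(ci,[(320,191)],.018)); print("slate",wplane(ci,[(320,172),(260,225),(380,225)],.006))
E
```

```text
rim [[ 0.61956281 -0.18054553  0.058     ]
 [ 0.61916368 -0.23929545  0.058     ]
 [ 0.5896267  -0.20861241  0.058     ]
 [ 0.64833377 -0.20847725  0.058     ]]
liner far [[ 0.62001056 -0.17637537  0.018     ]]
slate [[ 0.61985633 -0.16529445  0.006     ]
 [ 0.57611169 -0.20350693  0.006     ]
 [ 0.66295187 -0.20348631  0.006     ]]
```

The cup is centred on the liner to about 1 mm and upright. Now the mill.

```bash
python3 -m inch '[-0.005,-0.014,-0.02,0,0.0854,-0.018,-0.034,-0.025,0,0.0854,-0.018,-0.034,0,0,0.0854,-0.018,-0.034,0,0,0.0854,-0.018,-0.034,0,0,0.0854,-0.018,-0.034,0,0,0.0854,-0.018,-0.034,0,0,0.0854,-0.018,-0.034,0,0,0.0854,-0.018,-0.03,0,0,0.0854,-0.008,-0.018,0,0,0.0854,0,0,0,0,0.0854]';  python3 - <<'E'
from h import *
im=snapshot("wrist");cv2.imwrite("pics/w13.png",im);s=get_state();print(s["tool_pos"],s["finger_gap"])
E
```

```text
t: 16.7
tool_pos: [0.4549, 0.0992, 0.1597]
eef_rot: [[0.999, -0.008, -0.037], [-0.008, -1.0, 0.0], [-0.037, -0.0, -0.999]]
wrist_force: [-0.0, 0.0, -0.7]
finger_gap: 0.0853
[0.45527252 0.09825944 0.15964827] 0.08563866468266951
```

View pics/w13.png

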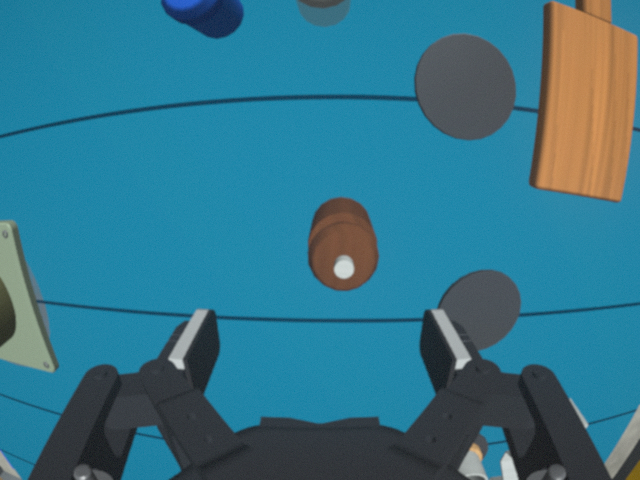

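```bash
python3 - <<'E'
from h import *
im=cv2.imread("pics/w13.png");ci=camera_info("wrist")
print("mill",wplane(ci,[(344,266)],.095),"board",wblob(im,ci,(465,86),.006,60),"mid",wblob(im,ci,(482,308),.006,52))
E
python3 -m inch '[0.008,0.004,0.012,0,0.0854,0.003,0.001,0.015,0,0.0854,0,0,0.01,0,0.0854,0,0,0,0,0.0854]'
```

```text
mill [[0.46654674 0.09471546 0.095     ]] board (0.5692, 0.2125, 89.9) mid (0.6023, 0.0001, 105.8)
t: 17.15
tool_pos: [0.4674, 0.0893, 0.1181]
eef_rot: [[0.999, -0.012, -0.038], [-0.012, -1.0, -0.002], [-0.038, 0.002, -0.999]]
wrist_force: [-0.3, -0.1, 0.3]
finger_gap: 0.0856
```

```bash
python3 -m inch '[0,-0.003,0.015,0,0.0854,0.001,-0.002,0.015,0,0.0854,0.001,0,0.015,0,0.0854,0.001,0,0.01,0,0.0854,0,0,0,0,0.0854]'
```

```text
t: 17.65
tool_pos: [0.471, 0.0911, 0.0604]
eef_rot: [[0.999, -0.017, -0.037], [-0.017, -1.0, -0.002], [-0.037, 0.003, -0.999]]
wrist_force: [-1.1, -0.2, -0.3]
finger_gap: 0.0856
```

```bash
python3 -m inch '[-0.004,-0.002,0.01,-1,0.0854,-0.001,0,0.01,0,0.0854,0,0,0.009,0,0.0854,0,0,0,0,0.0854]';  python3 - <<'E'
from h import *
im=snapshot("wrist");cv2.imwrite("pics/w14.png",im);s=get_state();print(s["tool_pos"],s["wrist_force"])
E
```

```text
t: 18.05
tool_pos: [0.4656, 0.093, 0.0304]
eef_rot: [[0.999, 0.002, -0.034], [0.002, -1.0, -0.002], [-0.034, 0.002, -0.999]]
wrist_force: [-0.3, 0.3, 0.8]
finger_gap: 0.0855
[0.46599785 0.09307136 0.03090346] [-0.33487351  0.34760899  0.10242589]
```

View pics/w14.png

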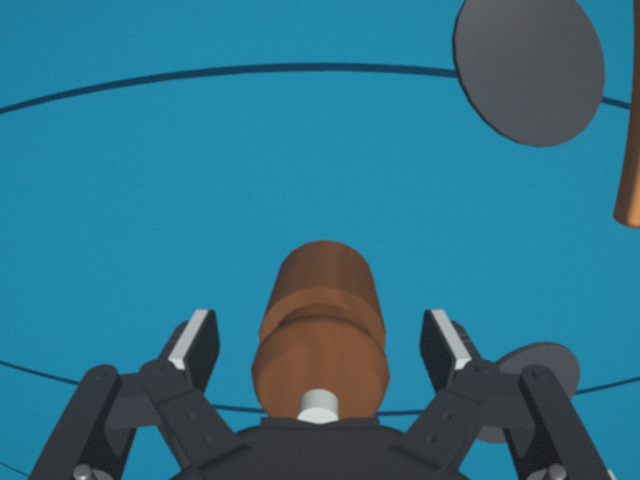

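The mill stands between the jaws, with its knob at (320,405) clear of the gripper body. I'll grip and lift.

```bash
python3 -m inch '[0,0,0,0,0.042,0,0,0,0,0.042,0,0,0,0,0.042,0,0,0,0,0.042,0,0,0,0,0.042,0,0,0,0,0.042,0,0,0,0,0.042]'; python3 -m inch '[0,0,-0.01,0,0.042,0,0,-0.012,0,0.042,0,0,-0.012,0,0.042,0,0,-0.01,0,0.042,0,0,0,0,0.042]';  python3 - <<'E'
from h import *
im=snapshot("wrist");cv2.imwrite("pics/w15.png",im);s=get_state();print(s["tool_pos"],s["wrist_force"])
E
```

```text
t: 18.8
tool_pos: [0.4669, 0.0933, 0.0323]
eef_rot: [[1.0, 0.002, -0.031], [0.002, -1.0, -0.001], [-0.031, 0.001, -1.0]]
wrist_force: [0.0, -0.4, -2.3]
finger_gap: 0.0481
t: 19.3
tool_pos: [0.468, 0.0933, 0.0793]
eef_rot: [[0.999, 0.002, -0.032], [0.002, -1.0, -0.001], [-0.032, 0.001, -0.999]]
wrist_force: [0.1, -0.2, -2.7]
finger_gap: 0.048
[0.46760477 0.09319254 0.07864537] [ 0.36483307 -0.18896308 -1.47863629]
```

View pics/w15.png

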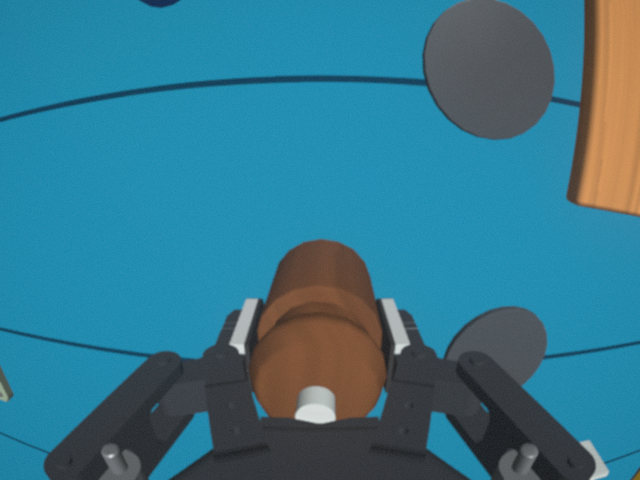

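```bash
python3 -m inch '[0.012,0.008,0,0,0.042,0.025,0.016,0,0,0.042,0.025,0.016,0,0,0.042,0.025,0.016,0,0,0.042,0.025,0.016,0,0,0.042,0.015,0.01,0,0,0.042,0.006,0.004,0,0,0.042,0,0,0,0,0.042]'
```

```text
t: 20.15
tool_pos: [0.6075, -0.0004, 0.0682]
eef_rot: [[0.999, 0.003, -0.039], [0.003, -1.0, -0.003], [-0.039, 0.003, -0.999]]
wrist_force: [-0.1, 1.0, -3.3]
finger_gap: 0.0482
```

```bash
python3 -m inch '[-0.002,-0.005,0.008,0,0.042,-0.001,-0.002,0.008,0,0.042,0,0,0.004,0,0.042,0,0,0,0,0.042]'
```

```text
t: 20.55
tool_pos: [0.5996, 0.0087, 0.0454]
eef_rot: [[0.999, 0.004, -0.045], [0.004, -1.0, -0.003], [-0.045, 0.003, -0.999]]
wrist_force: [0.6, -0.0, -1.7]
finger_gap: 0.048
```

```bash
python3 -m inch '[0.003,0.001,0.003,0,0.042,0.001,0,0.002,0,0.042,0,0,0,0,0.042]'; python3 - <<'E'
from h import *
im=snapshot("wrist");cv2.imwrite("pics/w16.png",im);s=get_state();print(s["tool_pos"],s["wrist_force"])
E
```

```text
t: 20.85
tool_pos: [0.6033, 0.0084, 0.0401]
eef_rot: [[0.999, 0.006, -0.044], [0.006, -1.0, -0.003], [-0.044, 0.003, -0.999]]
wrist_force: [-0.2, 0.4, -2.5]
finger_gap: 0.0478
[0.60341915 0.0083617  0.04026968] [ 0.28498965 -0.49644857 -2.05851118]
```

View pics/w16.png

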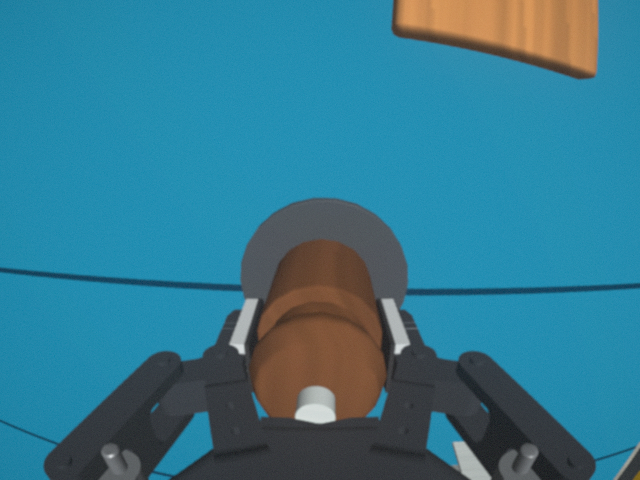

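```bash
python3 - <<'E'
from h import *
ci=camera_info("wrist")
print(wplane(ci,[(323,198),(241,270),(408,270),(322,240)],.006))
E
```

```text
[[0.60227799 0.05315763 0.006     ]
 [0.55894573 0.01384578 0.006     ]
 [0.64704725 0.01589995 0.006     ]
 [0.60193326 0.03157259 0.006     ]]
```

```bash
python3 -m inch '[0,-0.001,0.0015,0,0.042,0,0,0,0,0.042]'; python3 -m inch '[0,0,0,0,0.0854,0,0,0,0,0.0854,0,0,0,0,0.0854,0,0,0,0,0.0854,0,0,-0.015,0,0.0854,0,0,-0.025,0,0.0854,0,0,-0.03,0,0.0854,0,0,-0.03,0,0.0854,0,0,-0.01,0,0.0854,0,0,0,0,0.0854]';  python3 - <<'E'
from h import *
im=snapshot("wrist");cv2.imwrite("pics/w17.png",im);s=get_state();print(s["tool_pos"],s["finger_gap"])
E
```

```text
t: 21.1
tool_pos: [0.6037, 0.0093, 0.039]
eef_rot: [[0.999, 0.005, -0.043], [0.005, -1.0, -0.003], [-0.043, 0.003, -0.999]]
wrist_force: [-1.1, -0.8, -2.3]
finger_gap: 0.048
t: 22.1
tool_pos: [0.6087, 0.0094, 0.1534]
eef_rot: [[0.999, 0.005, -0.042], [0.005, -1.0, -0.003], [-0.042, 0.003, -0.999]]
wrist_force: [-0.5, -1.0, -0.1]
finger_gap: 0.0855
[0.6083616  0.00943631 0.15259904] 0.08526576652270983
```

View pics/w17.png

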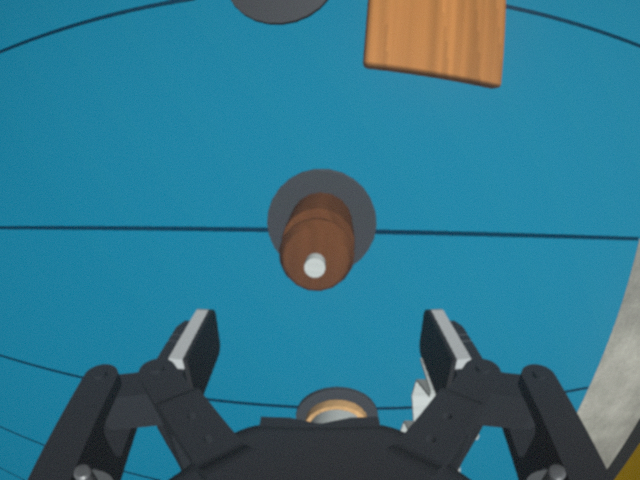

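```bash
python3 - <<'E'
from h import *
ci=camera_info("wrist")
print(wplane(ci,[(315,266)],.101),wplane(ci,[(321,170),(268,222),(376,222)],.006))
E
python3 -m inch '[-0.008,-0.014,0,0,0.0854,-0.018,-0.032,0,0,0.0854,-0.018,-0.032,0,0,0.0854,-0.018,-0.032,0,0,0.0854,-0.018,-0.032,0,0,0.0854,-0.018,-0.032,0,0,0.0854,-0.018,-0.03,0,0,0.0854,-0.015,-0.025,0,0,0.0854,-0.008,-0.012,0,0,0.0854,0,0,0,0,0.0854]';  python3 - <<'E'
from h import *
im=snapshot("wrist");cv2.imwrite("pics/w18.png",im);s=get_state();print(s["tool_pos"],s["finger_gap"])
E
```

```text
[[0.60241653 0.01107139 0.101     ]] [[0.60177353 0.05202022 0.006     ]
 [0.55848343 0.00896873 0.006     ]
 [0.64661085 0.01047878 0.006     ]]
t: 23.15
tool_pos: [0.4466, 0.2613, 0.1423]
eef_rot: [[0.997, 0.004, -0.078], [0.003, -1.0, -0.01], [-0.078, 0.009, -0.997]]
wrist_force: [0.3, -1.2, 0.1]
finger_gap: 0.0853
[0.44701235 0.26057106 0.1422371 ] 0.0853229588545637
```

View pics/w18.png

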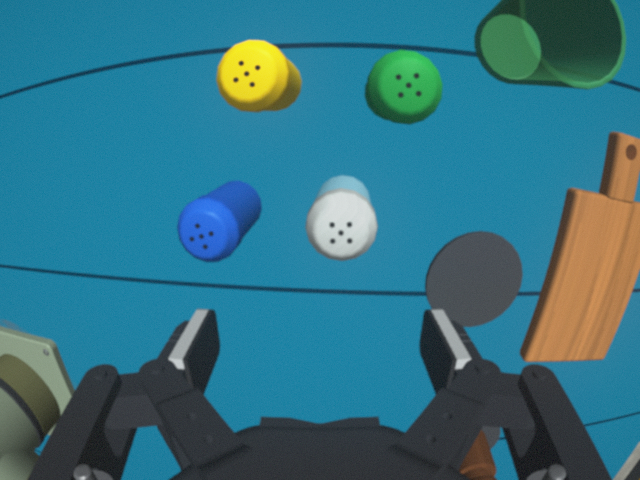

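The mill reads upright on the mid slate. Its knob is about 4 mm from the slate centre, within tolerance. The salt cap is at (341,233), with green (404,87), yellow (254,75) and blue (210,225) around it. The tool has drifted to a 0.078 rad lean, so I'll see how it responds to motion.

```bash
python3 - <<'E'
from h import *
ci=camera_info("wrist")
im=cv2.imread("pics/w18.png")
print("salt",wplane(ci,[(341,233)],.08),"blue",wplane(ci,[(202,237)],.08),"board slate",wblob(im,ci,(474,278),.006,58))
print(get_state()["joint_pos"])
E
python3 -m inch '[0,-0.004,-0.01,0,0.0854,0,-0.004,-0.01,0,0.0854,0,-0.004,-0.01,0,0.0854,0,0,0,0,0.0854]'
python3 -m inch '[0,0,0.03,0,0.0854,0,0,0,0,0.0854,0,0,0,0,0.0854]'
python3 -m inch '[0,0,-0.03,0,0.0854,0,0,0,0,0.0854,0,0,0,0,0.0854]'
```

```text
salt [[0.45338297 0.27839558 0.08      ]] blue [[0.36811991 0.27357829 0.08      ]] board slate (0.5673, 0.2092, 99.3)
[ 27.98831678  19.490669   101.88579421   1.78394626  62.84159383
  26.93349768]
t: 23.6
tool_pos: [0.4503, 0.272, 0.1736]
eef_rot: [[0.997, 0.001, -0.079], [-0.0, -1.0, -0.011], [-0.079, 0.011, -0.997]]
wrist_force: [0.1, 0.1, 0.6]
finger_gap: 0.0859
t: 23.9
tool_pos: [0.4503, 0.2716, 0.1455]
eef_rot: [[0.997, -0.001, -0.074], [-0.002, -1.0, -0.009], [-0.074, 0.009, -0.997]]
wrist_force: [0.3, 0.1, 0.9]
finger_gap: 0.0852
t: 24.2
tool_pos: [0.4534, 0.2715, 0.1782]
eef_rot: [[0.997, -0.002, -0.073], [-0.003, -1.0, -0.008], [-0.073, 0.009, -0.997]]
wrist_force: [0.2, 0.3, -0.5]
finger_gap: 0.0852
```

```bash
python3 -m inch '[0,0,0.045,0,0.0854,0,0,0,0,0.0854,0,0,-0.045,0,0.0854,0,0,0,0,0.0854,0,0,0.045,0,0.0854,0,0,0,0,0.0854,0,0,-0.045,0,0.0854,0,0,0,0,0.0854,0,0,0.045,0,0.0854,0,0,0,0,0.0854,0,0,-0.045,0,0.0854,0,0,0,0,0.0854]'
```

```text
t: 25.4
tool_pos: [0.4611, 0.2747, 0.1982]
eef_rot: [[0.999, -0.003, -0.054], [-0.003, -1.0, 0.002], [-0.054, -0.002, -0.999]]
wrist_force: [1.0, 0.1, 0.8]
finger_gap: 0.0853
```

It works: the lean is shrinking by about 0.006 rad per cycle. I'll do more cycles well above the objects.

```bash
python3 -m inch '[0,0,0.045,0,0.0854,0,0,0,0,0.0854,0,0,-0.04,0,0.0854,0,0,0,0,0.0854,0,0,0.045,0,0.0854,0,0,0,0,0.0854,0,0,-0.04,0,0.0854,0,0,0,0,0.0854,0,0,0.045,0,0.0854,0,0,0,0,0.0854,0,0,-0.04,0,0.0854,0,0,0,0,0.0854,0,0,0.045,0,0.0854,0,0,0,0,0.0854,0,0,-0.04,0,0.0854,0,0,0,0,0.0854]'
```

```text
t: 27.0
tool_pos: [0.476, 0.2826, 0.2248]
eef_rot: [[1.0, -0.003, -0.008], [-0.003, -1.0, 0.027], [-0.008, -0.027, -1.0]]
wrist_force: [0.5, 1.1, 0.5]
finger_gap: 0.0853
```

```bash
python3 -m inch '[-0.01,0.002,0.01,0,0.064,-0.01,0.002,0.02,0,0.064,-0.003,0,0.02,0,0.064,0,0,0.02,0,0.064,0,0,0.02,0,0.064,0,0,0.01,0,0.064,0,0,0,0,0.064]'; python3 - <<'E'
from h import *
im=snapshot("wrist");cv2.imwrite("pics/w19.png",im);s=get_state();print(s["tool_pos"],s["finger_gap"])
E
```

```text
t: 27.7
tool_pos: [0.4508, 0.2822, 0.1301]
eef_rot: [[1.0, -0.002, 0.0], [-0.002, -0.999, 0.032], [0.0, -0.032, -0.999]]
wrist_force: [1.0, 0.6, 0.5]
finger_gap: 0.064
[0.4512091  0.28245425 0.13080428] 0.06399832782249926
```

View pics/w19.png

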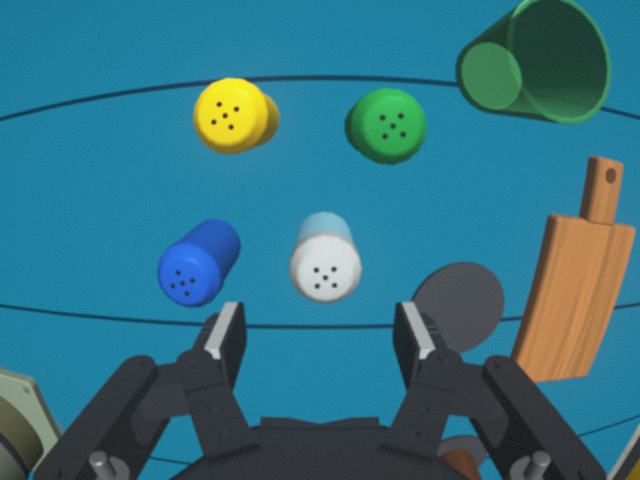

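```bash
python3 - <<'E'
from h import *
ci=camera_info("wrist");im=cv2.imread("pics/w19.png")
print("salt",wplane(ci,[(325,278)],.08),"blue",wplane(ci,[(183,283)],.08))
E
python3 -m inch '[0.002,0.002,0.015,0,0.064,0,0.002,0.015,0,0.064,0,0.001,0.01,0,0.064,0,0,0,0,0.064]'
```

```text
salt [[0.45330136 0.27894574 0.08      ]] blue [[0.36787463 0.27486378 0.08      ]]
t: 28.15
tool_pos: [0.4561, 0.2804, 0.0943]
eef_rot: [[1.0, -0.002, 0.009], [-0.002, -0.999, 0.038], [0.009, -0.038, -0.999]]
wrist_force: [-1.0, -0.6, -1.0]
finger_gap: 0.0642
```

```bash
python3 -m inch '[-0.003,0.003,0.01,0,0.064,0,0.001,0.012,0,0.064,0,0.001,0.012,0,0.064,0,0,0.008,0,0.064,0,0,0,0,0.064]'
```

```text
t: 28.65
tool_pos: [0.4545, 0.2775, 0.0511]
eef_rot: [[1.0, -0.002, 0.013], [-0.002, -0.999, 0.04], [0.013, -0.04, -0.999]]
wrist_force: [1.1, 0.3, -0.4]
finger_gap: 0.064
```

```bash
python3 -m inch '[-0.002,0.001,0.01,0,0.064,0,0,0.012,0,0.064,0,0.001,0.01,0,0.064,0,0,0.002,0,0.064,0,0,0,0,0.064]'; python3 - <<'E'
from h import *
im=snapshot("wrist");cv2.imwrite("pics/w20.png",im);s=get_state();print(s["tool_pos"],s["finger_gap"])
E
```

```text
t: 29.15
tool_pos: [0.4543, 0.2775, 0.0147]
eef_rot: [[1.0, -0.002, 0.016], [-0.002, -0.999, 0.041], [0.016, -0.041, -0.999]]
wrist_force: [0.8, 0.4, 2.4]
finger_gap: 0.0637
[0.45419546 0.27749753 0.01478307] 0.06399580476687489
```

View pics/w20.png

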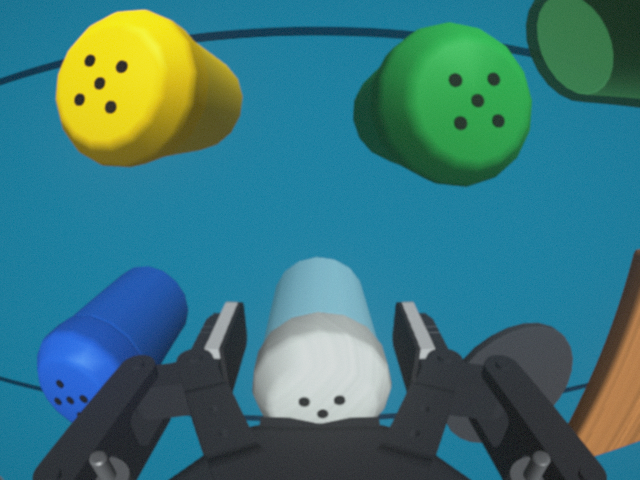

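The silver shaker is centred between the jaws, and the blue one is clear of the left finger. I'll grip and lift.

```bash
python3 -m inch '[0,0,-0.001,0,0.035,0,0,0,0,0.035,0,0,0,0,0.035,0,0,0,0,0.035,0,0,0,0,0.035,0,0,0,0,0.035]'; python3 -m inch '[0,0,-0.01,0,0.035,0,0,-0.015,0,0.035,0,0,-0.02,0,0.035,0,0,-0.015,0,0.035,0,0,0,0,0.035]';  python3 - <<'E'
from h import *
im=snapshot("wrist");cv2.imwrite("pics/w21.png",im);s=get_state();print(s["tool_pos"],s["wrist_force"])
E
```

```text
t: 29.8
tool_pos: [0.4534, 0.2772, 0.0166]
eef_rot: [[1.0, -0.002, 0.015], [-0.002, -0.999, 0.041], [0.015, -0.041, -0.999]]
wrist_force: [-0.5, 0.2, -1.7]
finger_gap: 0.041
t: 30.3
tool_pos: [0.4521, 0.2745, 0.08]
eef_rot: [[1.0, -0.002, 0.014], [-0.002, -0.999, 0.04], [0.014, -0.04, -0.999]]
wrist_force: [0.5, 0.6, -1.6]
finger_gap: 0.041
[0.45158371 0.27418984 0.07904345] [ 0.57087534 -0.29950881 -1.67524003]
```

View pics/w21.png

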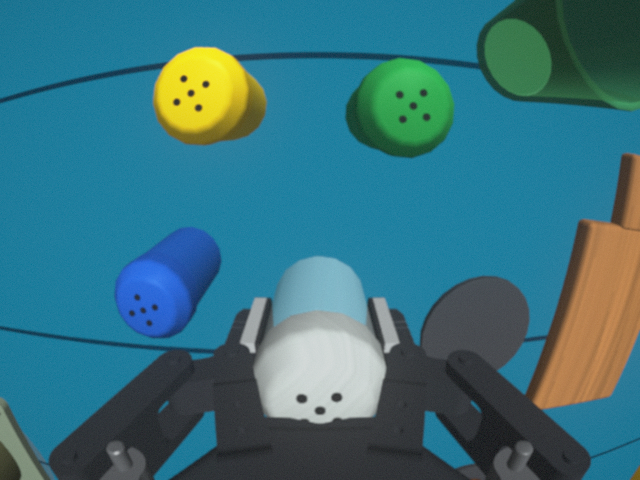

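```bash
python3 -m inch '[0.012,0.006,0,0,0.035,0.023,0.012,0,0,0.035,0.025,0.013,0,0,0.035,0.025,0.013,0,0,0.035,0.015,0.009,0,0,0.035,0.01,0.005,0,0,0.035,0,0,0,0,0.035]'
```

```text
t: 31.05
tool_pos: [0.5658, 0.2107, 0.0723]
eef_rot: [[1.0, -0.001, 0.005], [-0.001, -0.999, 0.036], [0.005, -0.036, -0.999]]
wrist_force: [0.5, 0.8, -1.5]
finger_gap: 0.0409
```

```bash
python3 -m inch '[0.002,0,0.01,0,0.035,0.001,0,0.012,0,0.035,0,0,0.012,0,0.035,0,0,0.005,0,0.035,0,0,0,0,0.035]';  python3 - <<'E'
from h import *
im=snapshot("wrist");cv2.imwrite("pics/w22.png",im);s=get_state();print(s["tool_pos"],s["wrist_force"])
E
```

```text
t: 31.55
tool_pos: [0.5648, 0.2134, 0.0283]
eef_rot: [[1.0, 0.001, -0.002], [0.002, -0.999, 0.034], [-0.002, -0.034, -0.999]]
wrist_force: [0.7, 0.1, -1.4]
finger_gap: 0.0409
[0.56485258 0.21338158 0.02859156] [-0.2765416  0.1290905 -1.0113081]
```

View pics/w22.png

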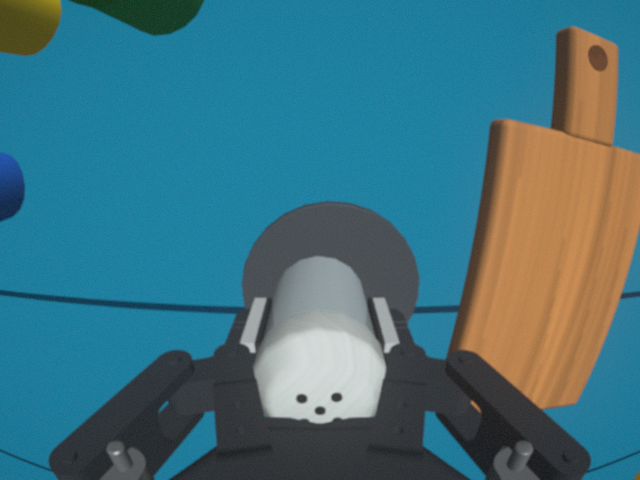

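```bash
python3 - <<'E'
from h import *
ci=camera_info("wrist")
print(wplane(ci,[(330,202),(243,278),(419,278)],.006),wplane(ci,[(319,257)],.011))
E
python3 -m inch '[0.004,0.001,0.002,0,0.035,0,0,0.002,0,0.035,0,0,0,0,0.035]'
```

```text
[[0.56850117 0.25937832 0.006     ]
 [0.52568693 0.22135455 0.006     ]
 [0.61359259 0.22127685 0.006     ]] [[0.56346241 0.23435998 0.011     ]]
t: 31.9
tool_pos: [0.5697, 0.213, 0.0252]
eef_rot: [[1.0, 0.002, 0.0], [0.002, -0.999, 0.035], [0.001, -0.035, -0.999]]
wrist_force: [-0.4, -0.3, -1.3]
finger_gap: 0.0408
```

```bash
python3 -m inch '[0,-0.001,0.002,0,0.035,0,0,0,0,0.035]'; python3 -m inch '[0,0,0,0,0.065,0,0,0,0,0.065,0,0,0,0,0.065,0,0,0,0,0.065,0,0,-0.015,0,0.065,0,0,-0.025,0,0.065,0,0,-0.03,0,0.065,0,0,-0.03,0,0.065,0,0,-0.02,0,0.065,0,0,0,0,0.065]';  python3 - <<'E'
from h import *
im=snapshot("wrist");cv2.imwrite("pics/w23.png",im);s=get_state();print(s["tool_pos"],s["finger_gap"])
E
```

```text
t: 32.1
tool_pos: [0.5701, 0.2142, 0.0236]
eef_rot: [[1.0, 0.002, 0.002], [0.002, -0.999, 0.036], [0.002, -0.036, -0.999]]
wrist_force: [0.5, -0.2, -1.4]
finger_gap: 0.0409
t: 33.1
tool_pos: [0.5701, 0.2098, 0.1484]
eef_rot: [[1.0, 0.002, 0.002], [0.002, -0.999, 0.036], [0.002, -0.036, -0.999]]
wrist_force: [0.3, 0.3, -0.3]
finger_gap: 0.0651
[0.56920367 0.2095437  0.1467972 ] 0.06519179530828935
```

View pics/w23.png

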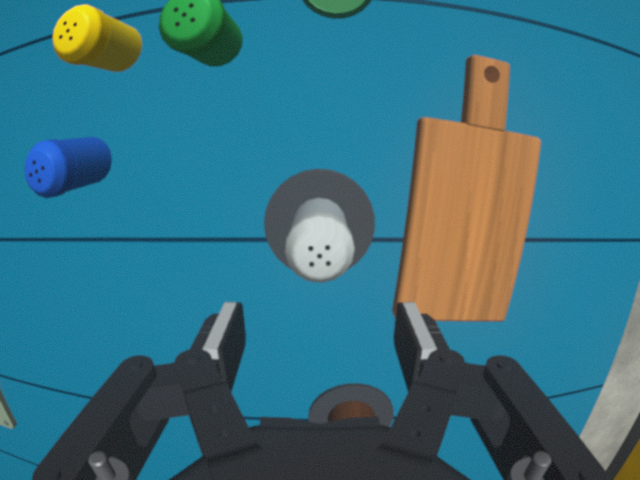

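The salt shaker stands on the board slate. I'll back away and check everything from the fixed cameras.

```bash
python3 -m inch '[0,0,-0.03,0,0.065,-0.02,-0.02,-0.03,0,0.065,-0.035,-0.035,-0.02,0,0.065,-0.035,-0.035,0,0,0.065,-0.035,-0.035,0,0,0.065,-0.035,-0.035,0,0,0.065,-0.035,-0.035,0,0,0.065,-0.02,-0.035,0,0,0.065,0,-0.035,0,0,0.065,0,0,0,0,0.065]';  python3 - <<'E'
from h import *
for n in("top","side"):
    im=snapshot(n);cv2.imwrite(f"pics/{n}F.png",im)
E
```

```text
t: 34.15
tool_pos: [0.3444, 0.4745, 0.2213]
eef_rot: [[1.0, -0.003, -0.023], [-0.003, -1.0, 0.021], [-0.023, -0.021, -1.0]]
wrist_force: [0.1, -0.1, -0.2]
finger_gap: 0.0654
```

View pics/topF.png

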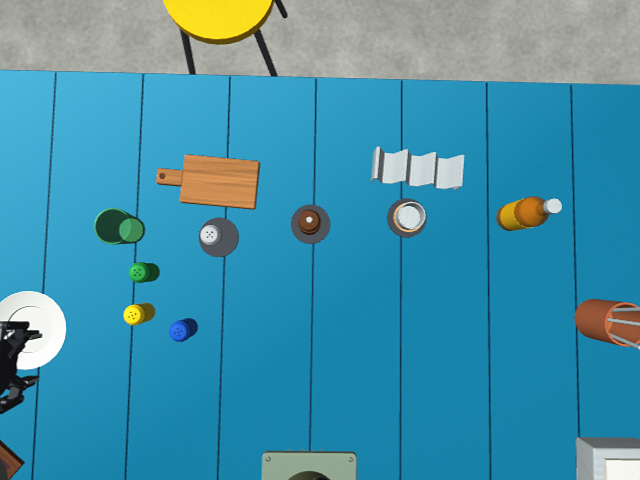

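View pics/sideF.png

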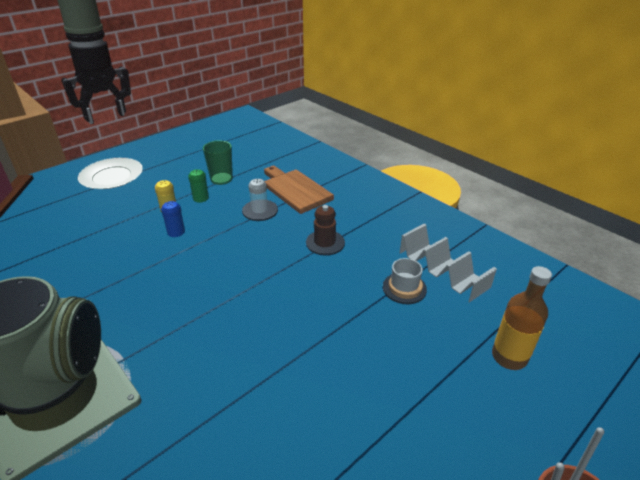

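```bash
python3 - <<'E'
from h import *
im=cv2.imread("pics/topF.png");h=cv2.cvtColor(im,cv2.COLOR_BGR2HSV)
c=[cv2.resize(im[y-26:y+26,x-26:x+26],(260,260),interpolation=cv2.INTER_CUBIC) for x,y in((215,236),(310,224),(406,217))]
cv2.imwrite("pics/cropF.png",np.hstack(c))
wh=cv2.inRange(h,(0,0,150),(180,60,255))
print("cup",blob("top",im,wh,(409,216),.058,22))
print("knob",blob("top",im,wh,(309,220),.101,12))
print("saltcap",blob("top",im,wh,(209,235),.08,16))
a=cv2.imread("pics/top0.png");d=cv2.absdiff(a,im).max(2);print("glass diff",(d[200:250,90:150]>25).sum())
E
```

```text
cup (array([410.38461538, 216.02626642]), np.int32(533), (0.6195, -0.2099), 64.0)
knob (array([308.68965517, 219.20689655]), np.int32(29), (0.6021, 0.0098), 12.2)
saltcap (array([208.39917695, 233.91769547]), np.int32(243), (0.5705, 0.2168), 40.4)
glass diff 0
```

View pics/cropF.png

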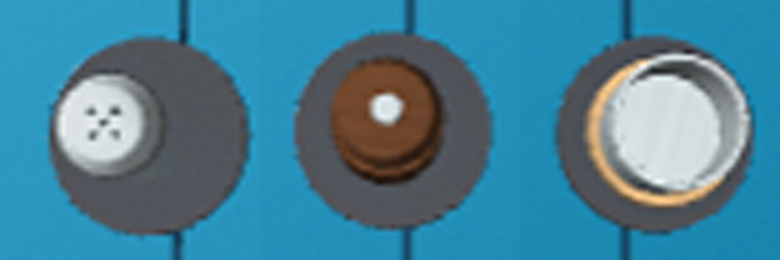

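The measured offsets from the slate centres are about 3 mm for the salt, 3 mm for the mill and 2 mm for the cup. All are upright and the glass pixels haven't changed, so I'll hand the job in.

```bash
python3 -c "
from workcell import *
print(finish_job())"
```

```text
the job is handed in; nothing more can be done
None
```

The table is laid and the job handed in at about 34 s of the 112 s allowed. In order, I put the liner on the slate by the rack, the cup on the liner, the pepper mill on the middle slate and the salt shaker on the slate by the board. The hand-in reports no verdict.

Last checks, from the final top and side pictures unless noted:

| Item | Distance from target centre | Limit |
|---|---|---|
| Liner on rack slate (wrist camera, just after placing) | about 1 mm | 12 mm |
| Sauce cup on liner (wrist camera, just after placing) | about 1 mm | 10 mm |
| Pepper mill on middle slate | about 3 mm | 15 mm |
| Salt shaker on board slate | about 3 mm | 15 mm |

Everything looks upright, the gripper is clear, and the glass's pixels in the top view are unchanged.

- **Tool lean:** the tool slowly tipped during horizontal moves, up to 0.08 rad. I cut it to under 0.04 with up-and-down strokes in free air before picking up the salt shaker.
- **Camera disagreement:** the cameras differed by 1–4 mm on some positions, well inside the limits. None of the checks failed.

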